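# Pour the walnuts from the sauce jug into the round bowl

## Robot

A 7-joint arm with a two-finger parallel gripper is mounted at the origin on a cart in front of the work surface, level with it; the furniture and walls round the work are solid. World frame = base frame: x ahead of the robot, y to its left, z up, the work surface at z = 0. Lengths are in m, angles in degrees, forces in N, time in s.
With the tool pointing down it reaches from about 0.4 to 0.85 m from the base axis. Payload 10.4 kg.
Tool frame: the origin (TCP) lies at the very end of the fingers, on their centre line; the grasp point (between the pads) lies 19 mm behind it; z points along the fingers, y is the direction in which the jaws open and shut (so a half turn about z gives the same grasp; the last joint's range is limited). The gripper opens to 87 mm and grips with 3 to 60 N. Pads are 19 mm wide; open, the fingers measure 117 mm over their backs; the gripper's body (75 mm by 190 mm) begins 51 mm behind the grasp point.
Start: joints at [-65.638, 19.034, -3.707, 83.658, 1.238, 77.344, -5.071], TCP at [0.271, 0.563, 0.185] pointing down, gripper open.
Joint ranges: [-148.97, 148.97], [-28.65, 121.19], [-84.17, 76.75], [9.2, 138.47], [-72.65, 252.65], [3.7, 117.97], [-149.18, 149.18]. Speed limits (degrees/s): [127.2, 127.2, 159.86, 159.86, 180, 180, 180].

## Interface

Orientations are given as [roll, pitch, yaw] about the fixed x, y, z axes, in that order (R = Rz(yaw) Ry(pitch) Rx(roll)).
In Python, from rig import robot gives the robot as it stands. Calls block until the motion is done:
- robot.reach(position, orientation): joint-space move of the TCP to a pose.
- robot.move_l(position, velocity=0.15, rotation=None, stop_force=None): straight line of the TCP; rotation=None keeps the orientation; velocity is the mean speed in m/s. With stop_force (N) it stops when the force on the tool has changed by that much, and returns True; else False.
- robot.goto_joints(angles): joint-space move.
- robot.command_gripper(opening, newtons=None): finger opening in m; newtons is the grip in N (None keeps the last); returns when the fingers have stopped.
- robot.dwell(seconds).
- robot.ik(position, orientation): joint angles nearest the present ones, or None.
- robot.get_obs(): the state.
- robot.camera(name): name is "scene" or "top" or "wrist"; returns (picture, depth): 480x640x3 uint8, blue, green, red; 480x640 float32, m along the optical axis (not along the pixel's ray), 0 where there is no reading.
- robot.camera_model(name): a dict with "camera_matrix" (3x3 intrinsics, pixels), "k1" (the pictures are not rectified: a ray, as slopes to the right and down, at radius r is drawn at 1 + k1 r^2 times it, then the intrinsics apply), "eye" and "attitude" of the camera in the world. Camera axes: x right, y up, looking along -z (the intrinsics and any distortion apply to the point x, -y, -z); pixel columns grow to the right and rows downward; lengths in m; the calibration is good to about 2 mm. A picture is of the moment at which its call begins: read the wrist's pose just before it. camera_model takes no time and is no camera call; for the wrist camera it gives the pose at the moment of the call.
A pose or a line that the arm cannot do raises robot.PlanningError and nothing moves.
- robot.hand_in(): hands the job in, once; it reports no verdict.
The state is a dict: "time": time; "q": joint angles; "joint_velocities": joint speeds; "joint_efforts": joint torques, N m; "eef_pos": TCP position; "ee_rot": TCP orientation; "wrist_force": force on the tool from outside, world axes, zero at the start; "torque": the same for the moment, N m; "gripper_width": finger opening in m.
Only numpy, scipy, OpenCV 4.12 (cv2) and the standard library are available. Lean on these libraries where they do the work, as an engineer would, in place of code of your own. Each camera call takes 0.05 s, during which the arm holds its last target.

## Task

Two walnuts lie in the white jug with the long spout. Lift the jug, turn it so that its spout faces the empty round bowl, and tip the walnuts over the spout into that bowl. Then stand the jug upright on the worktop again, leaving the bowl where it is.

Things in the scene. Friction and masses are not known exactly. Their poses are not given: they have to be found in the camera images.
- jug: White sauce jug, 0.2-0.33 kg. Origin: on the foot, z 0 when standing; +x to spout, z up (mm). Foot x -50..10, y +-26. Grasp from above across the near-upright side walls, x -40..24, 52 (foot) to 56 (rim) apart, rim z 60-63. Mass centre x -10, z 24. Spout floor: ramp from x 3, z 4 to lip x 85, y 0, z 40; 33 wide inside; tip it 45-60 deg. Loop handle behind to x -88. Starts with spout to the wall.
- bowl: Empty round white ceramic bowl, loose, 0.4 kg: rim 150 mm across, 55 mm high, wall 4 mm, foot 68 mm across, inner floor 5 mm up. It stands left or right of the jug; a heart-shaped wooden bowl of millet on the other side is not the target. Origin: centre of its underside, on the worktop; +z up.
- walnut_a: Walnut, nearly a ball of 26 mm diameter, 12 g, lying loose on the floor of the jug at the start. Origin at its centre.
- walnut_b: The second walnut, the same size, beside the first in the jug. Origin at its centre.
Not all that is in view belongs to the job. Of the things shaped like the bowl, the white one is meant.

How it is judged:
By the outcome, as a careful person would: the job done as asked, in the order asked, and still so for the second after the job is handed in, with the robot touching nothing.
It also fails if it takes over 51 s, if anything falls off the work surface, if the arm or the gripper's body presses on something with over 40 N, if the wrist force passes 120 N, or if a joint passes its speed limit or range.

## Working session

There is one attempt and no reset: what is moved stays moved. The work goes in short steps, each a Python script; the robot and the scene stay as the last script left them, time stands still between calls to the robot, and variables do not carry over. Pictures are saved under pics/ and viewed, and the job is handed in when it is done.

```bash
ls; mkdir -p pics
python3 - <<'E'
from rig import robot
import cv2,numpy as np
for n in ["scene","top"]:
    p,d=robot.camera(n); cv2.imwrite(f"pics/{n}0.png",p); np.save(f"pics/{n}0.npy",d)
    print(robot.camera_model(n))
print(robot.get_obs())
E
```

```text
pics
{'camera_matrix': array([[434.90592432,   0.        , 318.81014625],
       [  0.        , 434.90592432, 239.44620593],
       [  0.        ,   0.        ,   1.        ]]), 'k1': 0.033310789865116174, 'eye': array([ 0.12965801, -0.40646177,  0.62669926]), 'attitude': array([ 45.34801014,  -0.8298688 , -47.32893461])}
{'camera_matrix': array([[596.52738301,   0.        , 316.29021734],
       [  0.        , 596.52738301, 243.44472419],
       [  0.        ,   0.        ,   1.        ]]), 'k1': -0.17202778702628974, 'eye': array([ 0.39273144, -0.01663093,  1.09298178]), 'attitude': array([  9.44445604,  -0.11964173, -89.14241995])}
{'time': 0.1, 'q': array([-65.63700944,  19.06805454,  -3.70631458,  83.69917367,
         1.23691353,  77.34245344,  -5.07016824]), 'joint_velocities': array([-0.00119641, -0.04711042, -0.08052512, -0.09587488, -0.04687999,
       -0.00735886, -0.02703554]), 'joint_efforts': array([ 6.64047766e-04, -6.24539924e+01,  2.44509912e-02, -3.90723646e+01,
       -6.13105483e-02,  3.64987319e-02,  7.29522640e-05]), 'eef_pos': array([0.27046853, 0.563034  , 0.18455357]), 'ee_rot': array([-1.79930173e+02,  2.63343140e-03,  1.54342867e+02]), 'wrist_force': array([-0.07807811,  0.75758876,  0.25296795]), 'torque': array([-0.03314782, -0.08301595, -0.06545481]), 'gripper_width': 0.08707752348271318}
```

View pics/scene0.png

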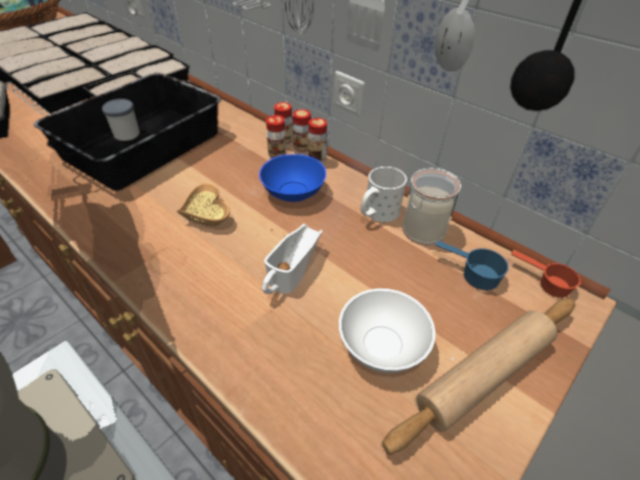

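View pics/top0.png

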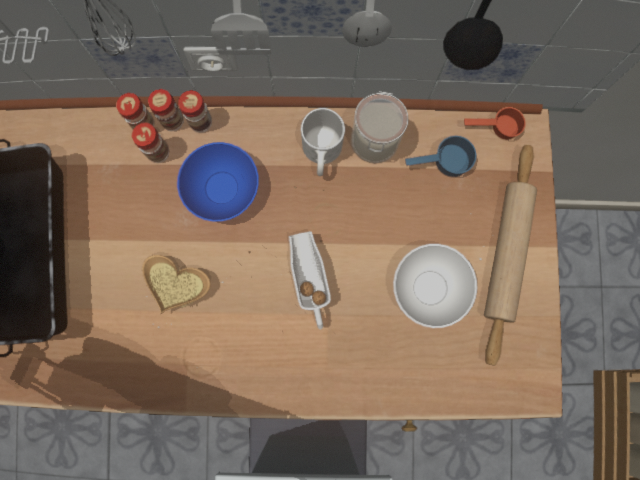

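The top view shows the jug at about (310,272) with its spout up, at (300,235), and its handle at (320,322). The white bowl is to the right at (435,286) and the millet to the left. I'll enlarge both.

```bash
cat > h.py <<'E'
import numpy as np,cv2
from scipy.spatial.transform import Rotation as R
def ray(m,u,v):
    K=m["camera_matrix"]; k=m["k1"]
    p=cv2.undistortPoints(np.array([[[u,v]]],float),K,np.array([k,0,0,0,0]))[0,0]
    d=R.from_euler('xyz',m["attitude"],degrees=True).as_matrix()@np.array([p[0],-p[1],-1])
    return np.array(m["eye"]),d
def atz(m,u,v,z):
    e,d=ray(m,u,v); return e+d*(z-e[2])/d[2]
E
python3 - <<'E'
import cv2
p=cv2.imread("pics/top0.png")
cv2.imwrite("pics/c1.png",cv2.resize(p[220:335,270:350],None,fx=5,fy=5,interpolation=cv2.INTER_CUBIC))
cv2.imwrite("pics/c2.png",cv2.resize(p[235:335,385:485],None,fx=5,fy=5,interpolation=cv2.INTER_CUBIC))
p=cv2.imread("pics/scene0.png")
cv2.imwrite("pics/c3.png",cv2.resize(p[215:305,250:335],None,fx=6,fy=6,interpolation=cv2.INTER_CUBIC))
E
```

```text
(no output)
```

View pics/c1.png

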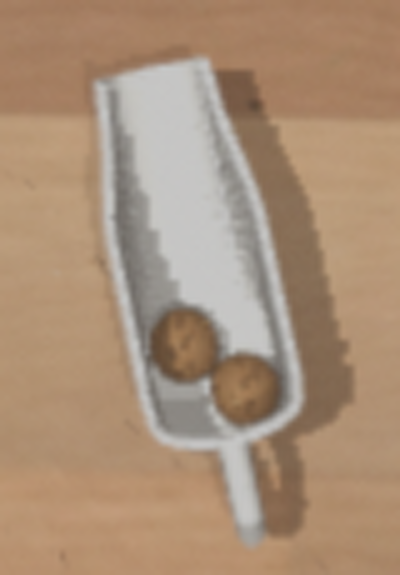

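View pics/c2.png

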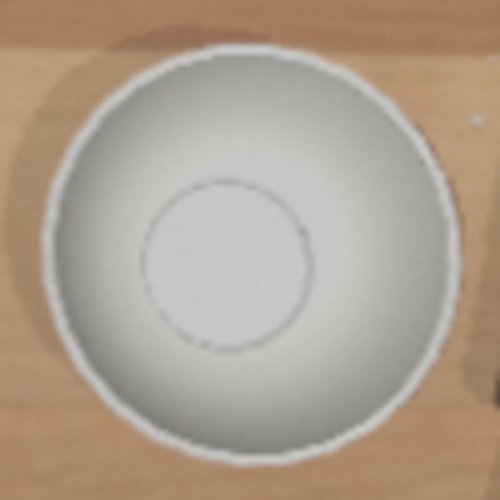

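View pics/c3.png

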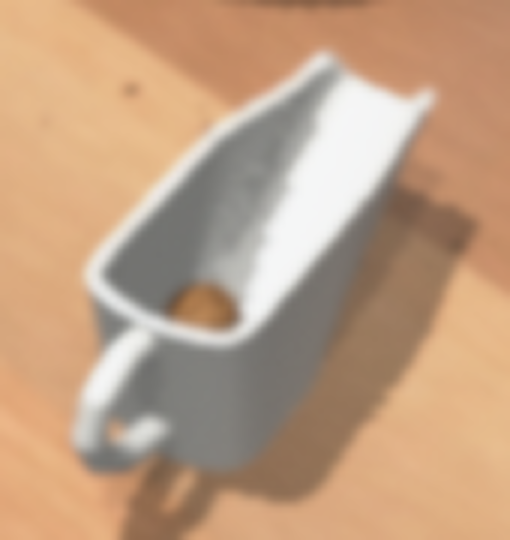

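Run:
```python
from rig import robot
from h import *
m=robot.camera_model("top")
f=lambda a,b,z:atz(m,270+a/5,220+b/5,z)
for n,a,b,z in [("L1",106,220,.061),("L2",145,420,.061),("R1",262,210,.061),("R2",300,390,.061),("back",225,442,.061),("lipL",98,82,.06),("lipR",208,60,.06),("lipc",153,68,.04),("handle",250,543,.045),("nutA",184,343,.02),("nutB",246,388,.02)]:
    print(n,f(a,b,z).round(4))
g=lambda a,b,z:atz(m,385+a/5,235+b/5,z)
for a,b in [(42,250),(461,250),(250,43),(253,465)]: print("bowl",g(a,b,.055).round(4))
print("foot",g(227,266,.005).round(4))
m2=robot.camera_model("scene")
h=lambda a,b,z:atz(m2,250+a/6,215+b/6,z)
for n,a,b,z in [("backL",90,280,.061),("backR",238,343,.061),("lipL",325,52,.06),("lipR",433,92,.06)]: print(n,h(a,b,z).round(4))
# depth fit for bowl from scene & top, table
import numpy as np
d=np.load("pics/top0.npy");
for u,v in [(291,264),(299,304),(330,298),(315,308),(292,237),(311,232),(300,234),(320,326),(260,300)]:
    dd=d[v-1:v+2,u-1:u+2]; e,r=ray(m,u,v); fw=R.from_euler('xyz',m["attitude"],degrees=True).as_matrix()@[0,0,-1]
    print(u,v,[round(float((e+r*k)[2]),3) for k in dd.ravel()])
```

```text
L1 [0.5274 0.027  0.061 ]
L2 [0.4579 0.0121 0.061 ]
R1 [ 0.5318 -0.0274  0.061 ]
R2 [ 0.4691 -0.0414  0.061 ]
back [ 0.4507 -0.0157  0.061 ]
lipL [0.5764 0.0309 0.06  ]
lipR [ 0.5849 -0.0077  0.06  ]
lipc [0.5854 0.0122 0.04  ]
handle [ 0.4165 -0.0249  0.045 ]
nutA [ 4.885e-01 -3.000e-04  2.000e-02]
nutB [ 0.4726 -0.0229  0.02  ]
bowl [ 0.4937 -0.1523  0.055 ]
bowl [ 0.4953 -0.3019  0.055 ]
bowl [ 0.5684 -0.2271  0.055 ]
bowl [ 0.4193 -0.2263  0.055 ]
foot [ 0.4935 -0.2274  0.005 ]
backL [0.4505 0.0066 0.061 ]
backR [ 0.463  -0.0422  0.061 ]
lipL [0.5694 0.026  0.06  ]
lipR [ 0.5795 -0.0116  0.06  ]
291 264 [0.001, 0.057, 0.062, 0.002, 0.058, 0.06, -0.0, 0.058, 0.061]
299 304 [-0.003, 0.063, 0.061, 0.001, 0.001, 0.066, -0.002, 0.004, 0.064]
330 298 [0.063, 0.061, 0.0, 0.059, 0.063, 0.001, 0.064, 0.062, 0.0]
315 308 [0.059, 0.061, 0.06, 0.066, 0.063, 0.065, 0.061, 0.064, 0.062]
292 237 [0.043, 0.047, 0.045, 0.057, 0.042, 0.046, 0.054, 0.051, 0.046]
311 232 [0.053, 0.001, 0.001, 0.052, 0.051, -0.0, 0.055, 0.053, -0.001]
300 234 [0.002, 0.04, 0.042, 0.044, 0.04, 0.043, 0.043, 0.037, 0.04]
320 326 [0.056, 0.055, 0.053, 0.052, 0.054, 0.055, 0.052, 0.05, 0.052]
260 300 [0.0, -0.002, -0.002, 0.003, 0.002, -0.0, 0.0, 0.002, 0.001]
```

```bash
cat >> h.py <<'E'
GX,GZ=-.010,.034
BOWL=np.array([.4945,-.227])
def tcp(pos,yaw,tilt,flip):
    "jug origin pos -> TCP pos, rpy"
    J=R.from_euler('ZY',[yaw,tilt],degrees=True)
    T=J*R.from_euler('xyz',[180,0,180 if flip else 0],degrees=True)
    return pos+J.apply([GX,0,GZ-.019]), T.as_euler('xyz',degrees=True)
def from_lip(lip,yaw,tilt):
    J=R.from_euler('ZY',[yaw,tilt],degrees=True)
    return lip-J.apply([.085,0,.040])
JUG=np.array([.5023,-.0058,0]); YAW=12.2
def lip(yaw,z,short=.03):
    a=np.radians(yaw); return np.array([*(BOWL-short*np.array([np.cos(a),np.sin(a)])),z])
E
python3 - <<'E' 2>&1 | grep -v Warn
from rig import robot
from h import *
for fl in (0,1):
    P,o=tcp(JUG,YAW,0,fl); q=robot.ik(P,o); q2=robot.ik(P+[0,0,.1],o); print(fl,P.round(3),o.round(1),None if q is None else np.round(q,0),None if q2 is None else np.round(q2,0))
    for yw in (-60,-75,-90,-105,-120):
        for t,z in ((0,.12),(30,.085),(55,.085)):
            P,o=tcp(from_lip(lip(yw,z),yw,t),yw,t,fl); q=robot.ik(P,o)
            print(fl,yw,t,P.round(3),None if q is None else np.round(q,0))
E
```

```text
0 [ 0.493 -0.008  0.015] [180.    0.   12.2] [-36.  14.  35. 116. -10.  53. -74.] [-36.   5.  34. 110.  -3.  66. -79.]
0 -60 0 [ 0.432 -0.119  0.095] [ -21.   -0.   30.  117.    0.   63. -140.]
0 -60 30 [ 0.432 -0.119  0.111] [-24.  38.  66.  98. -41.  99. -97.]
0 -60 55 [ 0.442 -0.136  0.148] [  11.   44.   31.   78.  -37.  117. -105.]
0 -75 0 [ 0.462 -0.106  0.095] [ -62.    9.   76.  115.  -10.   63. -147.]
0 -75 30 [ 0.462 -0.106  0.111] [ -23.   37.   66.  100.  -47.   96. -110.]
0 -75 55 [ 0.467 -0.126  0.148] [   6.   45.   43.   84.  -50.  116. -110.]
0 -90 0 [ 0.494 -0.102  0.095] None
0 -90 30 [ 0.494 -0.102  0.111] [ -24.   34.   67.  102.  -51.   92. -123.]
0 -90 55 [ 0.494 -0.122  0.148] [   1.   46.   54.   91.  -63.  115. -115.]
0 -105 0 [ 0.527 -0.106  0.095] [ 68.  35. -79. 101.  36.  75. 145.]
0 -105 30 [ 0.527 -0.106  0.111] [ -25.   31.   67.  105.  -55.   85. -136.]
0 -105 55 [ 0.522 -0.126  0.148] [   1.   41.   54.   99.  -69.  107. -124.]
0 -120 0 [ 0.557 -0.119  0.095] [ 61.  34. -71.  96.  34.  74. 134.]
0 -120 30 [ 0.557 -0.119  0.111] [ -26.   28.   67.  1
[... 557 characters left out ...]
.  66.]
1 -75 55 [ 0.467 -0.126  0.148] [  6.  45.  44.  84. -51. 116.  71.]
1 -90 0 [ 0.494 -0.102  0.095] [-32.   9.  42. 110.  -7.  63.  13.]
1 -90 30 [ 0.494 -0.102  0.111] [-20.  30.  59. 102. -47.  88.  54.]
1 -90 55 [ 0.494 -0.122  0.148] [  8.  40.  42.  91. -57. 109.  61.]
1 -105 0 [ 0.527 -0.106  0.095] [-30.  14.  42. 105. -11.  64.   1.]
1 -105 30 [ 0.527 -0.106  0.111] [-21.  27.  60. 105. -51.  82.  41.]
1 -105 55 [ 0.522 -0.126  0.148] [  2.  39.  51.  99. -67. 105.  55.]
1 -120 0 [ 0.557 -0.119  0.095] [-28.  19.  42. 101. -14.  66. -11.]
1 -120 30 [ 0.557 -0.119  0.111] [-23.  24.  61. 107. -54.  74.  29.]
1 -120 55 [ 0.547 -0.136  0.148] [  8.  29.  43. 106. -68.  90.  46.]
```

Run:
```python
from rig import robot
from h import *
P,o=tcp(JUG,YAW,0,1)
robot.reach(P+[0,0,.11],o)
print(robot.get_obs()["time"])
p,d=robot.camera("wrist"); cv2.imwrite("pics/w1.png",p); m=robot.camera_model("wrist"); print(m)
import pickle; pickle.dump(m,open("pics/w1.pkl","wb"))
p,d=robot.camera("top"); cv2.imwrite("pics/t1.png",p)
```

```text
2.3
{'camera_matrix': array([[342.56969527,   0.        , 319.05867442],
       [  0.        , 342.56969527, 243.42908755],
       [  0.        ,   0.        ,   1.        ]]), 'k1': -0.03552862029928891, 'eye': array([ 0.41010469, -0.02514007,  0.32566195]), 'attitude': array([-1.77439341e+01,  2.80866572e-02,  1.02286664e+02])}
```

View pics/w1.png

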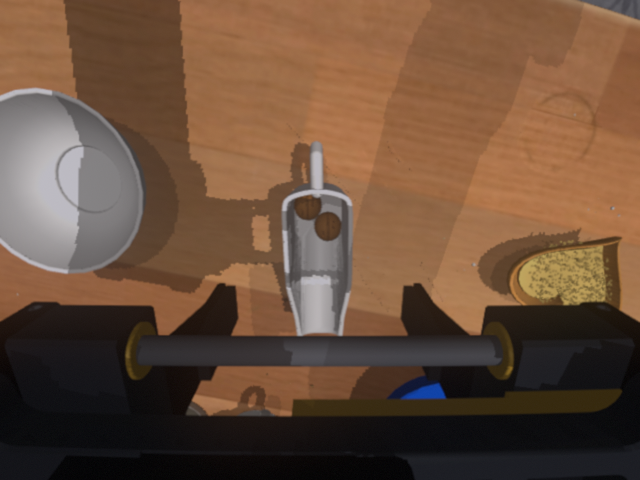

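View pics/t1.png

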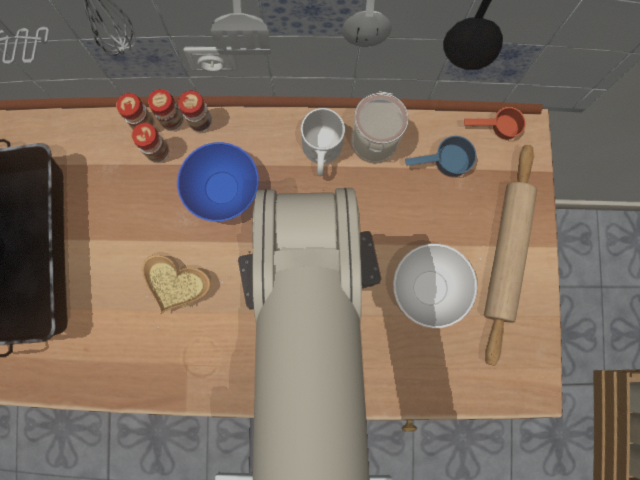

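The wrist view shows the jug centred between the fingers: its axis is at column 318, against fingers at 220 and 420. Descending to grip.

Run:
```python
from rig import robot
from h import *
P,o=tcp(JUG,YAW,0,1)
print(robot.move_l(P,velocity=.1,stop_force=12), robot.get_obs()["eef_pos"])
robot.command_gripper(.03,35); s=robot.get_obs(); print(s["time"],s["gripper_width"],s["wrist_force"])
print(robot.move_l(P+[0,0,.1],velocity=.08)); s=robot.get_obs(); print(s["time"],s["gripper_width"],s["wrist_force"],s["eef_pos"])
p,d=robot.camera("wrist"); cv2.imwrite("pics/w2.png",p)
p,d=robot.camera("scene"); cv2.imwrite("pics/s2.png",p[100:420,150:550])
```

```text
False [ 0.49301668 -0.00786848  0.01555553]
4.3 0.05522996291869283 [-0.3107703  -0.3470586   0.69116926]
False
5.7 0.055171913037202806 [-1.06081377  0.05750503 -2.96624596] [ 0.49216525 -0.00798695  0.11448687]
```

View pics/w2.png

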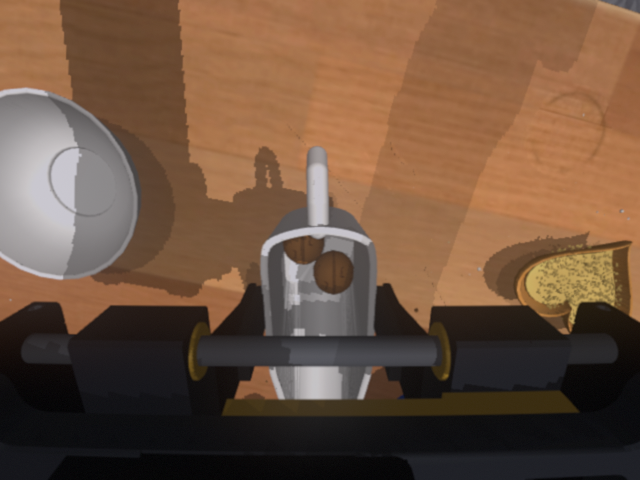

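View pics/s2.png

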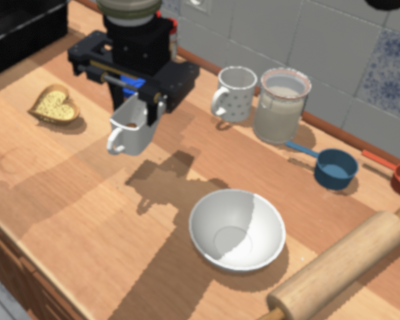

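Lifted, with both walnuts inside at (303,248) and (333,272) in the wrist view. Next I turn the spout to the bowl.

Run:
```python
from rig import robot
from h import *
P,o=tcp(from_lip(lip(-90,.13),-90,0),-90,0,1)
robot.move_l(P,velocity=.035,rotation=o); s=robot.get_obs(); print(s["time"],s["eef_pos"],P,s["gripper_width"])
p,d=robot.camera("wrist"); cv2.imwrite("pics/w3.png",p)
p,d=robot.camera("scene"); cv2.imwrite("pics/s3.png",p[100:420,150:550])
for t,z in ((0,.13),(10,.12),(20,.10),(30,.085),(40,.085),(55,.085)):
    P,o=tcp(from_lip(lip(-90,z),-90,t),-90,t,1); print(t,P.round(3),np.round(robot.ik(P,o),0))
```

```text
8.65 [ 0.49451101 -0.10190606  0.10501827] [ 0.4945 -0.102   0.105 ] 0.05540814795919556
0 [ 0.494 -0.102  0.105] [-30.   8.  40. 109.  -6.  65.  12.]
10 [ 0.494 -0.099  0.112] [-23.  11.  41. 107. -18.  69.  25.]
20 [ 0.494 -0.099  0.109] [-16.  16.  42. 105. -30.  75.  37.]
30 [ 0.494 -0.102  0.111] [ -8.  23.  43. 102. -40.  83.  47.]
40 [ 0.494 -0.108  0.127] [ -1.  30.  43.  97. -48.  94.  54.]
55 [ 0.494 -0.122  0.148] [  7.  41.  44.  91. -58. 110.  61.]
```

View pics/w3.png

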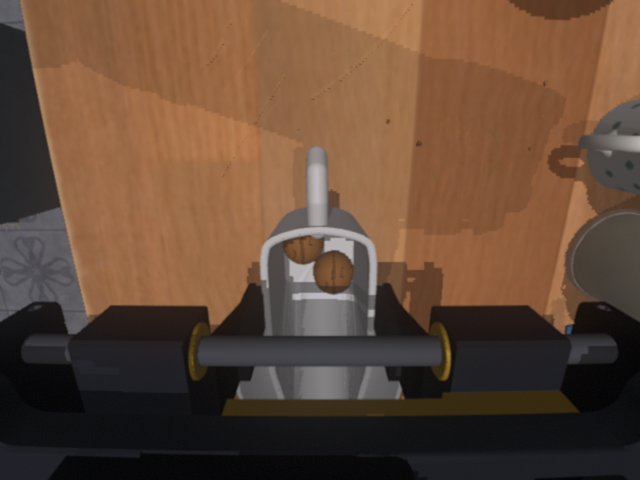

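View pics/s3.png

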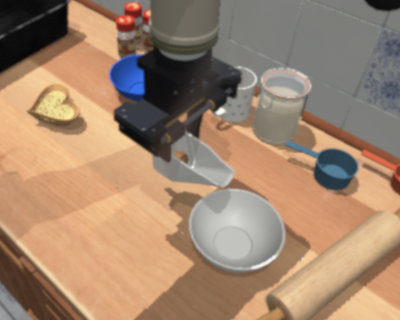

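Run:
```python
from rig import robot
from h import *
prev=None
for t,z,T in ((20,.10,1.2),(30,.085,.8),(42,.085,1.),(52,.085,.8)):
    P,o=tcp(from_lip(lip(-90,z),-90,t),-90,t,1)
    c=robot.get_obs()["eef_pos"]; robot.move_l(P,velocity=max(np.linalg.norm(P-c)/T,.002),rotation=o)
    print(t,robot.get_obs()["time"])
    p,d=robot.camera("scene"); cv2.imwrite(f"pics/p{t}.png",p[150:400,250:500])
s=robot.get_obs(); print(s["gripper_width"],s["wrist_force"])
robot.dwell(.4)
p,d=robot.camera("scene"); cv2.imwrite("pics/s4.png",p[100:420,150:550])
i=[cv2.imread(f"pics/p{t}.png") for t in (20,30,42,52)]
cv2.imwrite("pics/pp.png",np.vstack([np.hstack(i[:2]),np.hstack(i[2:])]))
p,d=robot.camera("top"); cv2.imwrite("pics/t4.png",p)
```

```text
20 10.1083
30 11.0417
42 12.2417
52 13.2417
0.05534302160622025 [-0.74215826 -0.21211322 -3.0786021 ]
```

View pics/pp.png

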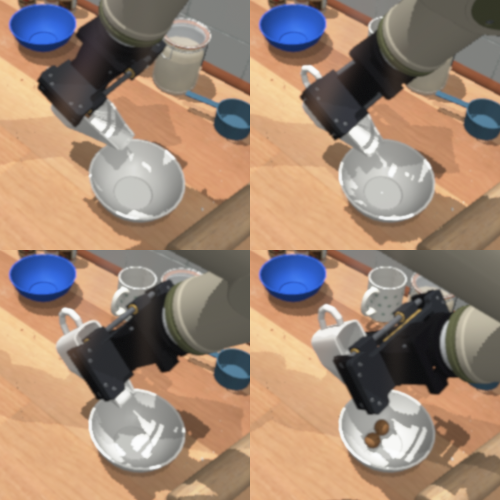

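View pics/s4.png

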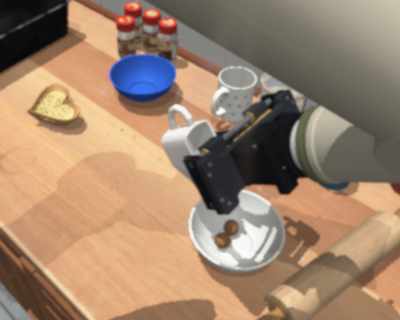

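Both walnuts are in the bowl, at (232,227) and (222,240) in the crop. I'll tilt the jug back and bring it away from the bowl.

Run:
```python
from rig import robot
from h import *
for t,z,T in ((30,.095,1.),(0,.14,1.5)):
    P,o=tcp(from_lip(lip(-90,z),-90,t),-90,t,1)
    c=robot.get_obs()["eef_pos"]; robot.move_l(P,velocity=max(np.linalg.norm(P-c)/T,.002),rotation=o)
P,o=tcp(np.array([.50,.01,0]),-90,0,1)
robot.move_l(P+[0,0,.08],velocity=.1)
p,d=robot.camera("scene"); cv2.imwrite("pics/s5.png",cv2.resize(p[150:400,200:500],None,fx=2,fy=2)); s=robot.get_obs(); print(s["time"],s["ee_rot"],s["gripper_width"])
print(robot.move_l(P+[0,0,.015],velocity=.08), robot.move_l(P+[0,0,-.003],velocity=.015,stop_force=4)); s=robot.get_obs();print(P,s["eef_pos"],s["wrist_force"])
p,d=robot.camera("scene"); cv2.imwrite("pics/s6.png",cv2.resize(p[150:400,200:500],None,fx=2,fy=2)); print(s["time"])
```

```text
18.05 [1.79988180e+02 4.60793511e-03 8.99360556e+01] 0.05493493734080873
False True
[0.5   0.02  0.015] [0.49986509 0.0199473  0.01504394] [-1.57223639 -0.80586442  5.55147608]
19.9333
```

View pics/s5.png

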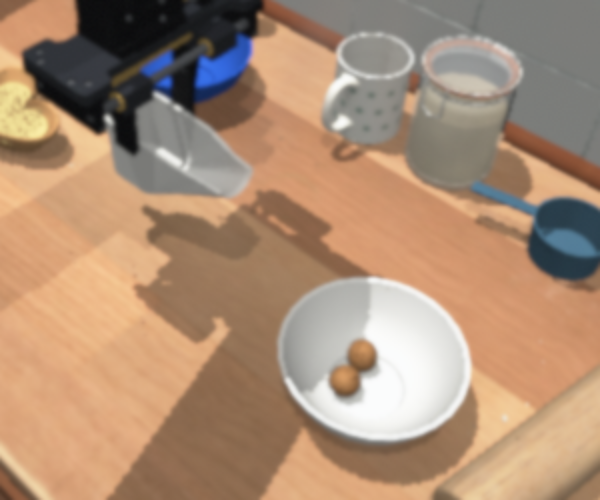

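View pics/s6.png

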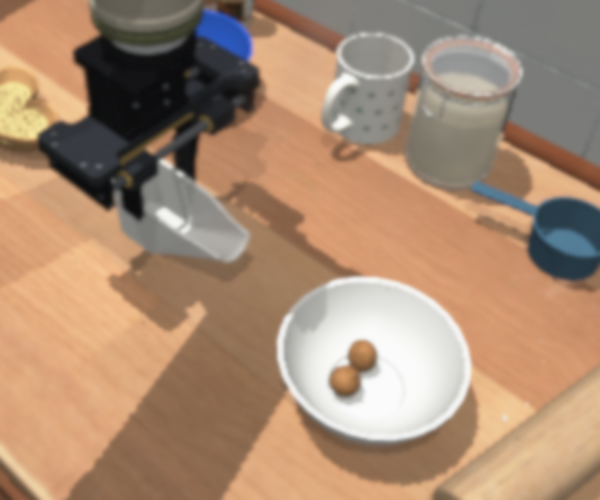

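The jug is down at its nominal height, and both walnuts lie in the bowl at (362,355) and (345,380). Releasing.

Run:
```python
from rig import robot
from h import *
robot.command_gripper(.085); robot.dwell(.3)
c=robot.get_obs()["eef_pos"]; robot.move_l(c+[0,0,.15],velocity=.1)
c=robot.get_obs()["eef_pos"]
try: robot.reach([.40,.25,.25],[180,0,150])
except Exception as e: print(e)
robot.dwell(.3)
p,d=robot.camera("top"); cv2.imwrite("pics/t7.png",p)
p,d=robot.camera("scene"); cv2.imwrite("pics/s7.png",p); s=robot.get_obs(); print(s["time"],s["eef_pos"],s["wrist_force"])
```

```text
24.175 [0.40022272 0.24961807 0.2499009 ] [ 0.41726352 -0.38657176  0.77056371]
```

View pics/t7.png

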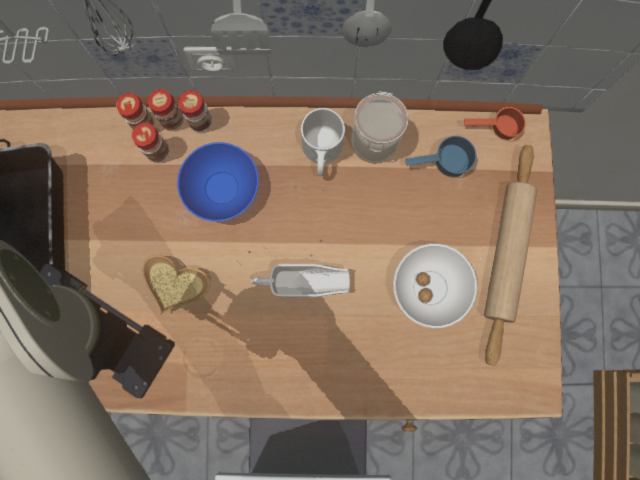

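View pics/s7.png

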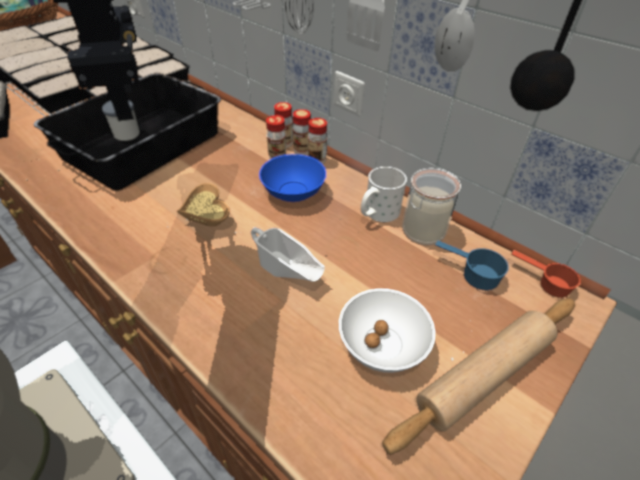

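The jug stands upright at (310,281) in the top view with its spout toward the bowl. Both walnuts are in the bowl at (424,279) and (426,296), and the bowl is still at (435,286).

```bash
python3 -c "
from rig import robot
print(robot.hand_in())"
```

```text
the job is handed in; nothing more can be done
None
```

The job is done and handed in at about 24 s of the 51 s allowed. I gripped the jug across its side walls, lifted it, turned the spout to the white bowl and tipped it to 52° with the lip over the bowl. I then stood it upright on the worktop, let go and backed the arm away.

- **Result:** the last top and scene pictures show both walnuts in the white bowl and the jug empty and upright. The bowl is at the same pixel position as at the start, (435,286), and nothing else has visibly moved.
- **Forces:** the wrist force was at most about 6 N at the moments I read it; I did not log it throughout the moves.
- **Disagreement:** early on, the scene camera put the jug's lip corners about 5 mm from where the top camera did. I put this down to the rim height I had assumed there. I used the top camera, and the jug sat centred between the fingers in the wrist picture.

No check failed.

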